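Load a fresh paper roll and lock the holder's brake

ROBOT

A 6-joint arm with a two-finger parallel gripper is mounted at the origin on the work surface. World frame = base frame: x ahead of the robot, y to its left, z up, the work surface at z = 0. Lengths are in m, angles in rad, forces in N, time in s.
With the tool pointing down it reaches from about 0.35 to 0.85 m from the base axis. Payload 8.1 kg.
Tool frame: the origin (TCP) lies between the finger pads; the fingertips stand 19 mm ahead of it and the grasp point (between the pads) is the TCP (manip.tip_extent is the distance from the TCP to the fingertips, in m); z points along the fingers, y is the line along which they close (so a half turn about z gives the same grasp; the last joint's range is limited). The gripper opens to 85 mm and grips with 20 to 120 N. Pads are 22 mm wide; open, the fingers measure 114 mm over their backs; the gripper's body (76 mm by 85 mm) begins 54 mm behind the grasp point. The pads swing forward as they close: fully open they stand 13 mm farther back than shut.
Start: joints at [-1.408, 0.13, 1.488, -0, 1.523, -0.085], TCP at [0.147, -0.582, 0.25] pointing down, gripper open.
Joint ranges: [-2.96, 2.96], [-0.89, 2.26], [0.02, 2.5], [-1.34, 4.48], [0, 2.73], [-2.66, 2.66]. Speed limits (rad/s): [2.39, 2.39, 2.79, 3.14, 3.14, 3.14].

INTERFACE

Orientations are given as a unit quaternion [x, y, z, w].
In Python, from station import get_obs, imaging, ticket, manip gives the robot as it stands.
- The arm moves only by the shell command python3 -m creep 'ROWS'. ROWS is JSON, a list of rows, each an object of numbers: "dx", "dy", "dz": the shift along the tool's x, y, z normalised to -1 to 1, where 1 is 300 mm; "ax", "ay", "az": the turn, a rotation vector about the tool's x, y, z normalised to -1 to 1, where 1 is pi rad; "fingers": the closure, from -1 (fully open) to 1 (shut). A call has 1 to 20 rows; each row is the pose to reach, as a shift and turn from the pose commanded when the call began, along the tool's axes at that moment, turning the shorter way round; what a row does not reach only later rows make up. A row lasts 1/10 s, in which the tool goes at most 50 mm and 8.59 degrees, less where a joint would pass 70% of its speed; a pose out of reach is approached as far as the arm can. A call with a number of a shift or a turn outside -1 to 1 is refused whole. A call with a gripper value outside its range is refused whole. The fingers move at their own pace and stop on an object; the grip force is fixed at half the most. Time passes only in rows, so rows that repeat a pose let the fingers close. It gives the time, the measured TCP pose, the force, the opening and the grip force at its end, in the units of the state.
- get_obs(): the state, without advancing time (a new reading comes with each control period).
- imaging.read_camera(name): name is "side" or "top" or "wrist"; returns a dict with "frame" (480x640x3 uint8, blue, green, red), "depth" (480x640 float32, m along the optical axis (not along the pixel's ray), 0 where there is no reading), "camera_matrix" (3x3 intrinsics, pixels), "extrinsics" (4x4, takes a point from world to camera coordinates). Camera axes: x right, y up, looking along -z (the intrinsics and any distortion apply to the point x, -y, -z); pixel columns grow to the right and rows downward; lengths in m; the calibration is good to about 2 mm. The wrist camera is an equidistant fisheye: a pixel r from the principal point sees the ray r / f radians off the axis. A picture is of the moment at which its call begins.
- ticket.close_job(): hands the job in; it is judged then, once.
The state is a dict: "time": time; "joint_pos": joint angles; "qvel": joint speeds; "joint_efforts": joint torques, N m; "position": TCP position; "orientation": TCP orientation; "wrist_force": force on the tool from outside, world axes, zero at the start; "moment": the same for the moment, N m; "grip_width": finger opening in m; "gripper_force": force on a finger pad.
Only numpy, scipy, OpenCV 4.12 (cv2) and the standard library are available. Lean on these libraries where they do the work, as an engineer would, in place of code of your own. Each camera call takes 0.05 s, during which the arm holds its last target. There are 200 camera calls.

TASK

Stand the fresh paper roll on the spindle of the dark roll holder, right down on its turntable. Then slide the orange brake grip along its track until it is fully home: it first meets a springy keeper, and must be pressed through that, hard against the stop. Do not shove the holder along the counter and leave the other toiletries where they are.

Things in the scene. Friction and masses are not known exactly. Their poses are not given: they have to be found in the camera images.
- holder: Dark heavy roll holder (6.5 kg, loose on the counter; a sideways push over about 30 N shifts it), base 220 (x) x 260 (y) x 30 mm. Origin at its underside's centre. At x = -55, y = 0 mm a turntable, 90 mm diameter, top at z = 38 mm, with the spindle; at x = +55 mm an aluminium track along y, 50 x 210 mm, top at z = 36 mm, with the brake grip.
- seat (a point): Point on the spindle's axis at the turntable's top, axes as the holder's. The seated roll's underside centre comes here. The upright steel spindle is 24 mm in diameter, tapers to 10 mm over its last 17 mm and ends 115 mm above this point.
- brake_grip (a point): Centre of the top face of the orange brake grip: an upright paddle 44 mm (holder's x) x 22 mm (holder's y), 62 mm tall above the track (top 98.5 mm above the counter), with a 30 mm foot (y) 8 mm tall. Axes as the holder's; the grip slides along the holder's +y to its stop.
- brake (a joint): Travel of the brake grip from the -y end of its track, m. It starts within 0 to 0.012. It drags with about 8 N and stays where it is left. The slot is longer than the travel: the end stop hidden under the track is adjustable and is met anywhere between 0.066 and 0.111, so it must be found by feel.
- brake_latch (a joint): Sprung keeper hidden in front of the end stop, m: 0 when free, 0.006 when the grip has pressed it back hard against the stop. It adds 1 to 5 N to the drag over its 6 mm.
- roll: Fresh white paper roll with a brown core, 60 mm diameter, 110 mm tall, standing upright; through bore 32 mm. About 0.14 kg. Origin at the centre of its underside, z along its axis.
- lotion: Bystander: blue bottle, 60 mm diameter, 150 mm tall. Origin at the underside's centre.
- mug: Bystander: blue mug, 72 mm diameter, 90 mm tall, handle sticking out 37 mm on its +y side. Origin at the underside's centre.
- soap: Bystander: turquoise soap bar 90 x 60 x 28 mm. Origin at the underside's centre.
- core: Bystander: empty brown card tube standing upright, 44 mm diameter, 110 mm tall. Not the roll. Origin at the underside's centre.
- jar: Bystander: amber jar, 76 mm diameter, 90 mm tall. Origin at the underside's centre.
- nail_brush: Bystander: wooden nail brush 100 x 45 x 35 mm. Origin at the underside's centre.

How it is judged:
On the way, in this order (a step that is already met when the one before it is completed fails the run):
1. the roll stands on the spindle, down on the turntable (horizontal distance between roll and seat below 0.007 m and z of roll in the frame of seat between -0.004 and 0.004 m and angle between roll's own z axis and vertical below 0.08 rad), for 0.2 s.
2. then the brake grip is pushed fully home against its stop (value of joint brake_latch above 0.0045 m), for 0.1 s.
At the end, for the whole second after the job is handed in: The roll stands on the spindle with its underside on the turntable (within 7 mm sideways and 4 mm in height, upright within 0.08 rad), at rest, and the brake is home: its keeper is pressed back by more than 4.5 of its 6 mm and stays so (all of step 1 and value of joint brake_latch above 0.0045 m and linear speed of roll below 0.02 m/s and linear speed of holder below 0.01 m/s); the robot touches nothing.
It fails at once if the holder is shoved more than 15 mm along the counter (distance of holder from where it was at the start of the episode above 0.015 m).
It fails at once if another toiletry is moved more than 30 mm (distance of any of lotion, mug, soap, core, jar, nail_brush from where it was at the start of the episode above 0.03 m).
It also fails if it takes over 66 s, if anything falls off the work surface, if the arm or the gripper's body presses on something with over 40 N, if the wrist force passes 120 N, or if a joint passes its speed limit or range.

## Working session

There is one attempt and no reset: what is moved stays moved. The work goes in short steps, Python scripts to look and compute and a shell command to move; the robot and the scene stay as the last step left them, time stands still between calls to the robot, and variables do not carry over. Pictures are saved under pics/ and viewed, at most 10 in all, crops included, and the job is handed in when it is done.

```bash
mkdir -p pics
cat > h.py <<'E'
import numpy as np,cv2
from station import get_obs,imaging
def cam(n):
    d=imaging.read_camera(n);return d
def pts(d):
    K=d["camera_matrix"];T=d["extrinsics"];z=d["depth"].astype(float)
    v,u=np.mgrid[0:z.shape[0],0:z.shape[1]]
    c=np.stack([(u-K[0,2])/K[0,0]*z,-(v-K[1,2])/K[1,1]*z,-z],-1)
    w=(c-T[:3,3])@T[:3,:3]
    w[z<=0]=np.nan
    return w
E
python3 - <<'E'
from h import *
for n in("top","side"):
    d=cam(n);cv2.imwrite(f"pics/{n}0.png",d["frame"]);np.savez(f"{n}0.npz",**d)
    print(d["camera_matrix"].tolist(),np.round(d["extrinsics"],3).tolist(),(d["depth"]>0).mean())
o=get_obs();print(o)
E
```

```text
[[513.2192286258849, 0.0, 327.06092601301583], [0.0, 513.2192286258849, 229.81527828207697], [0.0, 0.0, 1.0]] [[-0.009, -1.0, -0.008, 0.054], [0.996, -0.01, 0.09, -0.62], [-0.09, -0.007, 0.996, -1.377], [0.0, 0.0, 0.0, 1.0]] 0.996025390625
[[503.50369612694874, 0.0, 319.603029925617], [0.0, 503.50369612694874, 245.29440587938205], [0.0, 0.0, 1.0]] [[0.955, -0.296, -0.014, -0.541], [0.194, 0.59, 0.784, -0.221], [-0.223, -0.752, 0.621, -1.02], [0.0, 0.0, 0.0, 1.0]] 0.9959602864583333
{'time': 0.1, 'joint_pos': array([-1.40834700e+00,  1.31132721e-01,  1.48921803e+00, -2.48278019e-05,
        1.52304019e+00, -8.54330301e-02]), 'qvel': array([ 0.00110488, -0.00119722, -0.00175263, -0.00090143, -0.00055789,
        0.00062833]), 'joint_efforts': array([ 2.33072002e-03, -5.70948064e+01, -5.01945841e+01, -1.33955473e-04,
        8.12048733e-03,  9.58182568e-06]), 'position': array([ 0.14712384, -0.58116639,  0.24929504]), 'orientation': array([ 9.92328643e-01,  1.23624653e-01, -4.70058824e-05, -8.98001365e-04]), 'wrist_force': array([-0.31545331, -0.1455477 , -0.39040999]), 'moment': array([ 0.01393132,  0.00154555, -0.02427674]), 'gripper_force': 0.0, 'grip_width': 0.0853104550870856}
```

View pics/top0.png

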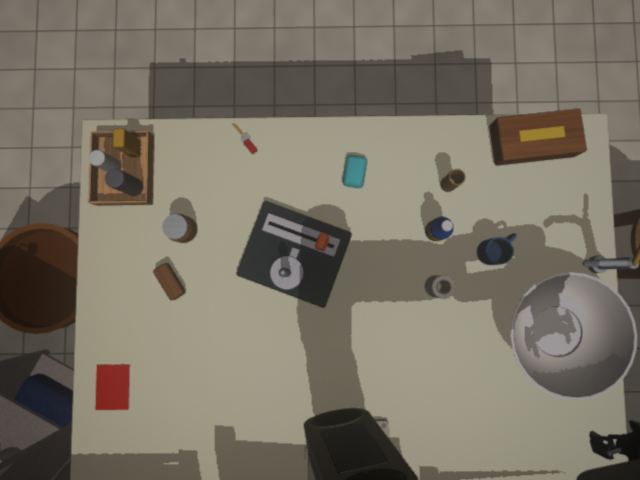

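View pics/side0.png

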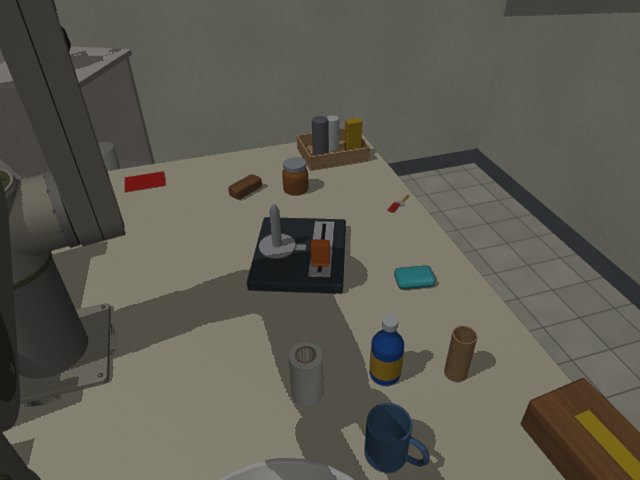

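The top view shows the roll at (440,287), the orange grip at (322,241), the turntable and spindle at (287,273), and the track running up-left from (336,247) to (268,222). A lamp or bowl sits at (575,335). In the side view the roll is at (307,373) and the spindle tip at (275,210).

Run:
```python
from h import *
D={n:dict(np.load(n+"0.npz")) for n in("top","side")}
for n in D:
    d=D[n];w=pts(d);hsv=cv2.cvtColor(d["frame"],cv2.COLOR_BGR2HSV);z=w[...,2]
    def rep(s,m):
        p=w[m]; print(n,s,len(p),np.round(np.median(p,0),4),np.round((np.nanpercentile(p,2,0)+np.nanpercentile(p,98,0))/2,4),np.round(np.nanpercentile(p,2,0),3),np.round(np.nanpercentile(p,98,0),3))
    box=lambda x0,x1,y0,y1:(w[...,0]>x0)&(w[...,0]<x1)&(w[...,1]>y0)&(w[...,1]<y1)
    rollc={"top":(440,287),"side":(307,355)}[n]
    c=w[rollc[1],rollc[0]];print(n,"px",c)
    org=(hsv[...,0]<14)&(hsv[...,1]>190)&(hsv[...,2]>90)&box(.4,.8,-.2,.3)
    rep("gripTop",org&(z>.09)&(z<.106)); rep("grip",org)
    if n=="top":
        u0,v0=440,287; m=np.zeros(z.shape,bool); m[v0-20:v0+20,u0-20:u0+20]=1
        rep("rolltop",m&(z>.103)&(z<.116))
        m[:]=0;m[200:310,235:355]=1
        k=m&(z>.018)&(z<.034)&(hsv[...,2]<75); rep("base",k)
        mm=(m&(z>.02)&(z<.16)).astype(np.uint8)
        cs,_=cv2.findContours(mm,0,1);r=cv2.minAreaRect(max(cs,key=cv2.contourArea));print(r)
        P=w[k][:,:2].astype(np.float32);r=cv2.minAreaRect(P);print("world rect",r,cv2.boxPoints(r).tolist())
        rep("spindle",m&(z>.12)&(z<.165))
        rep("bowl",m*0==1) if 0 else print("bowl z",np.round(w[335,545],3),np.round(w[280,575],3),np.round(w[380,600],3))
    else:
        m=np.zeros(z.shape,bool); m[195:250,255:295]=1
        rep("spindle",m&(z>.06)&(z<.165)); rep("sptip",m&(z>.14)&(z<.165))
        rep("rolltop",box(c[0]-.06,c[0]+.06,c[1]-.06,c[1]+.06)&(z>.104)&(z<.116)); 
        print("bowl",np.round(w[475,300],3))
```

```text
top px [ 0.4608851  -0.2627159  -0.00293215]
top gripTop 0 [nan nan nan] [nan nan nan] [nan nan nan] [nan nan nan]
top grip 0 [nan nan nan] [nan nan nan] [nan nan nan] [nan nan nan]
top rolltop 318 [ 0.4658 -0.2483  0.1095] [ 0.4648 -0.2483  0.1096] [ 0.438 -0.276  0.104] [ 0.491 -0.221  0.115]
top base 4868 [0.5475 0.1256 0.0292] [0.5562 0.1387 0.0283] [0.431 0.002 0.023] [0.682 0.275 0.034]
((294.26708984375, 253.28765869140625), (95.03739929199219, 80.6413345336914), 20.556045532226562)
world rect ((0.5569965839385986, 0.13940072059631348), (0.26013174653053284, 0.21887287497520447), 69.08690643310547) [[0.40834230184555054, 0.05696670711040497], [0.6127964854240417, -0.021160289645195007], [0.7056508660316467, 0.22183473408222198], [0.5011966824531555, 0.29996174573898315]]
top spindle 73 [0.505  0.1569 0.1431] [0.5051 0.1578 0.143 ] [0.495 0.147 0.13 ] [0.515 0.169 0.156]
bowl z [ 0.329 -0.541  0.009] [ 0.478 -0.597  0.079] [ 0.223 -0.647  0.08 ]
side px [ 0.47253539 -0.23062111  0.08942861]
side gripTop 58 [0.5859 0.0578 0.0984] [0.5856 0.0594 0.0982] [0.568 0.051 0.094] [0.603 0.068 0.102]
side grip 89 [0.5846 0.0562 0.0965] [0.5847 0.0569 0.0719] [0.567 0.046 0.043] [0.603 0.068 0.101]
side spindle 331 [0.5051 0.153  0.1099] [0.5065 0.1556 0.1075] [0.496 0.148 0.062] [0.517 0.163 0.153]
side sptip 50 [0.5061 0.1571 0.1467] [0.5067 0.1577 0.1479] [0.499 0.15  0.14 ] [0.515 0.165 0.155]
side rolltop 641 [ 0.4647 -0.2497  0.11  ] [ 0.4653 -0.2467  0.1087] [ 0.438 -0.275  0.105] [ 0.492 -0.219  0.113]
bowl [ 0.402 -0.438  0.09 ]
  return _methods._mean(a, axis=axis, dtype=dtype,
  ret = um.true_divide(
  return np.nanmean(a, axis, out=out, keepdims=keepdims)
```

```bash
python3 -m creep '[{"dx":0.8,"dy":-0.5,"fingers":-1},{"dx":0.8,"dy":-0.5,"fingers":-1},{"dx":0.8,"dy":-0.5,"fingers":-1},{"dx":0.8,"dy":-0.5,"fingers":-1},{"dx":0.8,"dy":-0.5,"fingers":-1},{"dx":0.8,"dy":-0.5,"fingers":-1},{"dx":0.8,"dy":-0.5,"fingers":-1},{"dx":0.8,"dy":-0.5,"fingers":-1}]'
cat >> h.py <<'E'
from scipy.spatial.transform import Rotation as Ro
def go(x,y,z,yaw=None):
    o=get_obs();R=Ro.from_quat(o["orientation"]);d=R.inv().apply(np.array([x,y,z])-o["position"])
    print("t",round(o["time"],2),"pos",np.round(o["position"],4),"F",np.round(o["wrist_force"],1),"w",o["grip_width"],"rows d",np.round(d/.3,4), "toolx yaw deg",np.degrees(np.arctan2(*R.as_matrix()[[1,0],0])))
E
python3 -c "
from h import *
go(.4645,-.2482,.2)"
```

```text
t 0.1 pos [ 0.1471 -0.5812  0.2493] F [-0.3 -0.1 -0.4] w 0.0853104550870856 rows d [ 1.2979 -0.8161  0.1659] toolx yaw deg 14.202675541608254invalid input at $[0]: expected keys dx, dy, dz, ax, ay, az, fingers
```

All keys are required in every row.

```bash
python3 -m creep '[{"dx":0.8,"dy":-0.5,"dz":0,"ax":0,"ay":0,"az":0,"fingers":-1},{"dx":0.8,"dy":-0.5,"dz":0,"ax":0,"ay":0,"az":0,"fingers":-1},{"dx":0.8,"dy":-0.5,"dz":0,"ax":0,"ay":0,"az":0,"fingers":-1},{"dx":0.8,"dy":-0.5,"dz":0,"ax":0,"ay":0,"az":0,"fingers":-1},{"dx":0.8,"dy":-0.5,"dz":0,"ax":0,"ay":0,"az":0,"fingers":-1},{"dx":0.8,"dy":-0.5,"dz":0,"ax":0,"ay":0,"az":0,"fingers":-1},{"dx":0.8,"dy":-0.5,"dz":0,"ax":0,"ay":0,"az":0,"fingers":-1},{"dx":0.8,"dy":-0.5,"dz":0,"ax":0,"ay":0,"az":0,"fingers":-1}]'
python3 -c "
from h import *
go(.4645,-.2482,.2)"
```

```text
time: 0.9
position: [0.3433, -0.3769, 0.25]
orientation: [0.992, 0.125, -0.0, -0.0]
wrist_force: [-0.7, 0.1, -0.2]
grip_width: 0.0854
gripper_force: 0.0
t 0.9 pos [ 0.3433 -0.3769  0.25  ] F [-0.7  0.1 -0.2] w 0.08542811896623893 rows d [ 0.4976 -0.3157  0.1666] toolx yaw deg 14.315793111926162
```

```bash
python3 -m creep '[{"dx":0.498,"dy":-0.316,"dz":0.1,"ax":0,"ay":0,"az":0,"fingers":-1},{"dx":0.498,"dy":-0.316,"dz":0.1,"ax":0,"ay":0,"az":0,"fingers":-1},{"dx":0.498,"dy":-0.316,"dz":0.1,"ax":0,"ay":0,"az":0,"fingers":-1},{"dx":0.498,"dy":-0.316,"dz":0.1,"ax":0,"ay":0,"az":0,"fingers":-1},{"dx":0.498,"dy":-0.316,"dz":0.1667,"ax":0,"ay":0,"az":0,"fingers":-1},{"dx":0.498,"dy":-0.316,"dz":0.1667,"ax":0,"ay":0,"az":0,"fingers":-1}]'
python3 - <<'E'
from h import *
go(.4645,-.2482,.08)
d=cam("wrist");cv2.imwrite("pics/w1.png",d["frame"]);np.savez("w1.npz",**d);print(d["camera_matrix"].tolist(),np.round(d["extrinsics"],3).tolist())
E
```

```text
time: 1.5
position: [0.4631, -0.2485, 0.1972]
orientation: [0.992, 0.124, -0.002, -0.002]
wrist_force: [-0.9, -0.2, -0.0]
grip_width: 0.0851
gripper_force: 0.0
t 1.5 pos [ 0.4631 -0.2485  0.1972] F [-0.9 -0.2 -0. ] w 0.08507875302277958 rows d [0.0063 0.0016 0.3906] toolx yaw deg 14.2096188905994
[[371.64829954431775, 0.0, 317.2565060188233], [0.0, 371.64829954431775, 236.8186120919636], [0.0, 0.0, 1.0]] [[0.244, -0.97, -0.003, -0.353], [0.924, 0.234, -0.301, -0.347], [0.293, 0.071, 0.954, -0.447], [0.0, 0.0, 0.0, 1.0]]
```

View pics/w1.png

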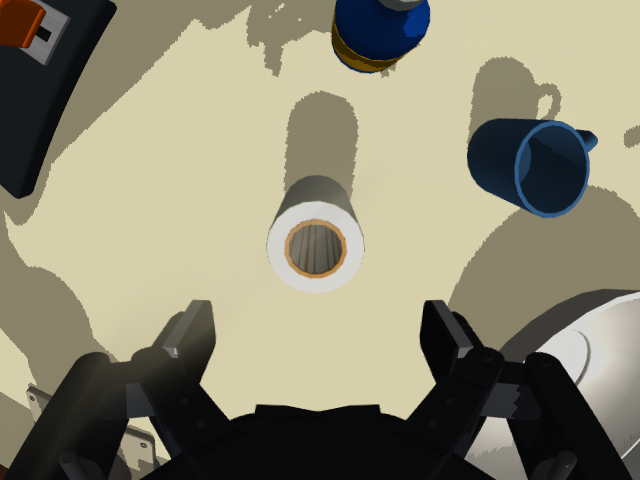

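The roll top is centred at about (316,248) between the open fingers. I'll cast that pixel onto z=0.11 as a check on position.

```bash
cat >> h.py <<'E'
def fray(d,u,v,z):
    K=d["camera_matrix"];T=d["extrinsics"];a=np.array([u-K[0,2],v-K[1,2]]);r=np.hypot(*a);th=r/K[0,0]
    c=np.array([a[0]/r*np.sin(th),-a[1]/r*np.sin(th),-np.cos(th)])
    w=c@T[:3,:3];o=-T[:3,3]@T[:3,:3];return o+w*(z-o[2])/w[2]
E
python3 - <<'E'
from h import *
d=dict(np.load("w1.npz"));hsv=cv2.cvtColor(d["frame"],cv2.COLOR_BGR2HSV)
m=((hsv[...,1]<25)&(hsv[...,2]>180)).astype(np.uint8);m[:170]=0;m[300:]=0;m[:,:250]=0;m[:,380:]=0
cs,_=cv2.findContours(m,0,1);c=max(cs,key=cv2.contourArea);e=cv2.fitEllipse(cv2.convexHull(c));print(e)
p=fray(d,*e[0],.11);print(p);go(p[0],p[1],.08)
E
```

```text
((315.0757751464844, 246.7653045654297), (91.07838439941406, 96.6454086303711), 90.735107421875)
[ 0.46669784 -0.24560256  0.11      ]
t 1.55 pos [ 0.4632 -0.2492  0.1986] F [-0.  -0.1  0.1] w 0.08563691721821036 rows d [ 0.0153 -0.0079  0.3954] toolx yaw deg 14.148133630813936
```

```bash
python3 -m creep '[{"dx":0.005,"dy":-0.003,"dz":0.12,"ax":0,"ay":0,"az":0,"fingers":-1},{"dx":0.005,"dy":-0.003,"dz":0.25,"ax":0,"ay":0,"az":0,"fingers":-1},{"dx":0.005,"dy":-0.003,"dz":0.35,"ax":0,"ay":0,"az":0,"fingers":-1},{"dx":0.005,"dy":-0.003,"dz":0.4,"ax":0,"ay":0,"az":0,"fingers":-1},{"dx":0.005,"dy":-0.003,"dz":0.4,"ax":0,"ay":0,"az":0,"fingers":-1},{"dx":0.005,"dy":-0.003,"dz":0.4,"ax":0,"ay":0,"az":0,"fingers":1},{"dx":0.005,"dy":-0.003,"dz":0.4,"ax":0,"ay":0,"az":0,"fingers":1},{"dx":0.005,"dy":-0.003,"dz":0.4,"ax":0,"ay":0,"az":0,"fingers":1},{"dx":0.005,"dy":-0.003,"dz":0.4,"ax":0,"ay":0,"az":0,"fingers":1},{"dx":0.005,"dy":-0.003,"dz":0.4,"ax":0,"ay":0,"az":0,"fingers":1},{"dx":0.005,"dy":-0.003,"dz":0.4,"ax":0,"ay":0,"az":0,"fingers":1}]'
python3 - <<'E'
from h import *
go(.5055,.158,.25)
E
```

```text
time: 2.65
position: [0.4674, -0.2485, 0.083]
orientation: [0.992, 0.124, 0.002, 0.001]
wrist_force: [-1.2, 1.1, 7.0]
grip_width: 0.0583
gripper_force: 63.0
t 2.65 pos [ 0.4674 -0.2485  0.083 ] F [-1.2  1.1  7. ] w 0.05830451935725408 rows d [ 0.4572 -1.2807 -0.5592] toolx yaw deg 14.212372986786278
```

```bash
python3 -m creep '[{"dx":0,"dy":0,"dz":-0.15,"ax":0,"ay":0,"az":0,"fingers":1},{"dx":0,"dy":0,"dz":-0.3,"ax":0,"ay":0,"az":0,"fingers":1},{"dx":0,"dy":0,"dz":-0.45,"ax":0,"ay":0,"az":0,"fingers":1},{"dx":0.1,"dy":-0.1,"dz":-0.63,"ax":0,"ay":0,"az":0,"fingers":1},{"dx":0.15,"dy":-0.25,"dz":-0.63,"ax":0,"ay":0,"az":0,"fingers":1},{"dx":0.2,"dy":-0.4,"dz":-0.63,"ax":0,"ay":0,"az":0,"fingers":1},{"dx":0.3,"dy":-0.55,"dz":-0.63,"ax":0,"ay":0,"az":0,"fingers":1},{"dx":0.35,"dy":-0.7,"dz":-0.63,"ax":0,"ay":0,"az":0,"fingers":1},{"dx":0.4,"dy":-0.85,"dz":-0.63,"ax":0,"ay":0,"az":0,"fingers":1},{"dx":0.46,"dy":-0.95,"dz":-0.63,"ax":0,"ay":0,"az":0,"fingers":1},{"dx":0.46,"dy":-0.95,"dz":-0.63,"ax":0,"ay":0,"az":0,"fingers":1}]'
python3 - <<'E'
from h import *
go(.5055,.158,.27)
E
```

```text
time: 3.75
position: [0.5304, 0.0674, 0.2708]
orientation: [0.992, 0.126, 0.001, -0.001]
wrist_force: [0.6, -1.8, -1.7]
grip_width: 0.0584
gripper_force: 64.8
t 3.75 pos [0.5304 0.0674 0.2708] F [ 0.6 -1.8 -1.7] w 0.05838656319710185 rows d [-0.0047 -0.3133  0.003 ] toolx yaw deg 14.504952621107428
```

```bash
python3 -m creep '[{"dx":0,"dy":-0.15,"dz":0,"ax":0,"ay":0,"az":0,"fingers":1},{"dx":0,"dy":-0.25,"dz":0,"ax":0,"ay":0,"az":0,"fingers":1},{"dx":0.001,"dy":-0.325,"dz":0,"ax":0,"ay":0,"az":0,"fingers":1},{"dx":0.001,"dy":-0.325,"dz":0,"ax":0,"ay":0,"az":0,"fingers":1},{"dx":0.001,"dy":-0.325,"dz":0,"ax":0,"ay":0,"az":0,"fingers":1}]'
python3 - <<'E'
from h import *
go(.5055,.158,.27)
d=cam("wrist");cv2.imwrite("pics/w2.png",d["frame"]);np.savez("w2.npz",**d)
s=cam("side");np.savez("s2.npz",**s);cv2.imwrite("pics/s2.png",s["frame"])
cv2.imwrite("pics/ws2.png",cv2.resize(np.hstack([d["frame"],s["frame"]]),(800,300)))
E
```

```text
time: 4.25
position: [0.5064, 0.1569, 0.2702]
orientation: [0.992, 0.124, 0.001, 0.0]
wrist_force: [-0.0, -0.2, -1.0]
grip_width: 0.0584
gripper_force: 64.7
t 4.25 pos [0.5064 0.1569 0.2702] F [-0.  -0.2 -1. ] w 0.05842372098794734 rows d [-0.0019 -0.0044  0.0007] toolx yaw deg 14.25149679662657
```

View pics/ws2.png

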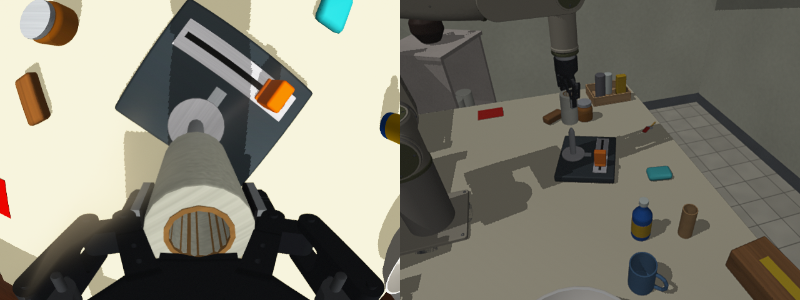

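Left (wrist): the roll is held, its bore at about (318,373) in full pixels, with the spindle foot just ahead of it. Right (side): the roll hangs upright above the holder. I'll fit the roll axis from the side depth.

Run:
```python
from h import *
from scipy.optimize import least_squares as L
s=dict(np.load("s2.npz"));w=pts(s);z=w[...,2]
hsv=cv2.cvtColor(s["frame"],cv2.COLOR_BGR2HSV)
m=(abs(w[...,0]-.5055)<.06)&(abs(w[...,1]-.158)<.06)
for a,b in((.195,.225),(.225,.255)):
    p=w[m&(z>a)&(z<b)&(hsv[...,2]>70)]
    r=L(lambda q:np.hypot(p[:,0]-q[0],p[:,1]-q[1])-.03,[.505,.158],loss="soft_l1",f_scale=.002);print("roll",len(p),r.x,np.abs(r.fun).mean())
print("zmin",np.nanpercentile(z[m&(z>.165)],1))
t=dict(np.load("side0.npz"));w=pts(t);z=w[...,2];m=(abs(w[...,0]-.5055)<.02)&(abs(w[...,1]-.158)<.02)
p=w[m&(z>.06)&(z<.13)];r=L(lambda q:np.hypot(p[:,0]-q[0],p[:,1]-q[1])-.012,[.505,.158],loss="soft_l1",f_scale=.002);print("spindle",len(p),r.x)
d=dict(np.load("w2.npz"));
print("bore",fray(d,318,371,.30))
```

```text
roll 253 [0.50505479 0.15948273] 0.0012426995654938459
roll 252 [0.50555008 0.15848781] 0.0011259475852171967
zmin 0.19429839668409304
spindle 236 [0.50695511 0.16237454]
bore [0.50943251 0.15778019 0.3       ]
```

```bash
python3 -m creep '[{"dx":0.005,"dy":-0.006,"dz":0.05,"ax":0,"ay":0,"az":0,"fingers":1},{"dx":0.005,"dy":-0.006,"dz":0.1,"ax":0,"ay":0,"az":0,"fingers":1},{"dx":0.005,"dy":-0.006,"dz":0.14,"ax":0,"ay":0,"az":0,"fingers":1},{"dx":0.005,"dy":-0.006,"dz":0.17,"ax":0,"ay":0,"az":0,"fingers":1},{"dx":0.005,"dy":-0.006,"dz":0.2,"ax":0,"ay":0,"az":0,"fingers":1},{"dx":0.005,"dy":-0.006,"dz":0.2,"ax":0,"ay":0,"az":0,"fingers":1},{"dx":0.005,"dy":-0.006,"dz":0.2,"ax":0,"ay":0,"az":0,"fingers":1}]'
python3 - <<'E'
from h import *
go(.5065,.16,.12)
d=cam("side");cv2.imwrite("pics/s3.png",cv2.resize(d["frame"][130:330,180:400],(660,600)))
E
```

```text
time: 5.05
position: [0.5071, 0.1593, 0.2092]
orientation: [0.992, 0.124, -0.0, 0.0]
wrist_force: [0.6, 0.2, -1.4]
grip_width: 0.0588
gripper_force: 64.8
t 5.05 pos [0.5071 0.1593 0.2092] F [ 0.6  0.2 -1.4] w 0.058804034535162426 rows d [-0.0014 -0.0029  0.2975] toolx yaw deg 14.199983001906578
```

View pics/s3.png

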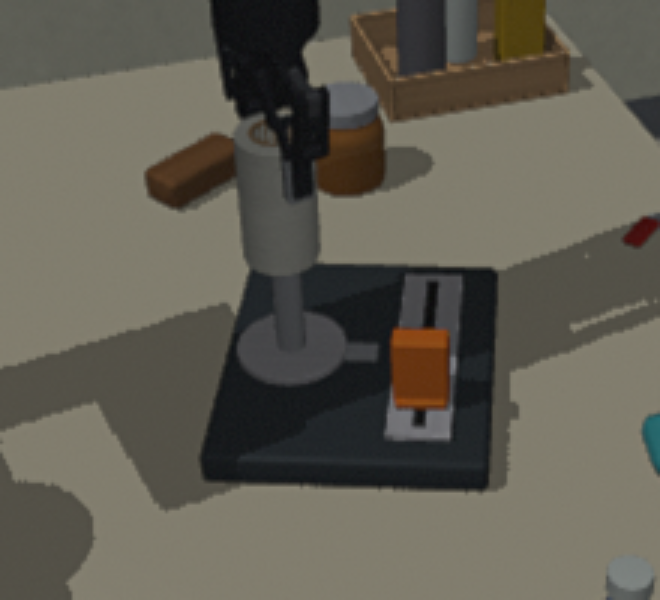

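The roll's underside (242..320, 270) already surrounds the spindle, which leaves it at x≈287. The axis is about 2 mm to the right of the roll's, so I'll shift about 1.5 mm in +x and descend slowly.

```bash
python3 -m creep '[{"dx":0.005,"dy":0.001,"dz":0.03,"ax":0,"ay":0,"az":0,"fingers":1},{"dx":0.005,"dy":0.001,"dz":0.07,"ax":0,"ay":0,"az":0,"fingers":1},{"dx":0.005,"dy":0.001,"dz":0.11,"ax":0,"ay":0,"az":0,"fingers":1},{"dx":0.005,"dy":0.001,"dz":0.15,"ax":0,"ay":0,"az":0,"fingers":1},{"dx":0.005,"dy":0.001,"dz":0.19,"ax":0,"ay":0,"az":0,"fingers":1},{"dx":0.005,"dy":0.001,"dz":0.22,"ax":0,"ay":0,"az":0,"fingers":1},{"dx":0.005,"dy":0.001,"dz":0.25,"ax":0,"ay":0,"az":0,"fingers":1},{"dx":0.005,"dy":0.001,"dz":0.27,"ax":0,"ay":0,"az":0,"fingers":1},{"dx":0.005,"dy":0.001,"dz":0.28,"ax":0,"ay":0,"az":0,"fingers":1},{"dx":0.005,"dy":0.001,"dz":0.28,"ax":0,"ay":0,"az":0,"fingers":1}]'
python3 - <<'E'
from h import *
go(.508,.159,.118)
E
```

```text
time: 6.1
position: [0.5086, 0.1593, 0.125]
orientation: [0.992, 0.124, -0.0, 0.0]
wrist_force: [0.3, 0.1, -0.4]
grip_width: 0.0583
gripper_force: 64.8
t 6.1 pos [0.5086 0.1593 0.125 ] F [ 0.3  0.1 -0.4] w 0.05829450715470239 rows d [-0.002   0.0005  0.0232] toolx yaw deg 14.195891996720194
```

```bash
python3 -m creep '[{"dx":0,"dy":0,"dz":0.008,"ax":0,"ay":0,"az":0,"fingers":1},{"dx":0,"dy":0,"dz":0.014,"ax":0,"ay":0,"az":0,"fingers":1},{"dx":0,"dy":0,"dz":0.018,"ax":0,"ay":0,"az":0,"fingers":1},{"dx":0,"dy":0,"dz":0.02,"ax":0,"ay":0,"az":0,"fingers":1},{"dx":0,"dy":0,"dz":0.02,"ax":0,"ay":0,"az":0,"fingers":1}]'
```

```text
time: 6.6
position: [0.5096, 0.1597, 0.1211]
orientation: [0.992, 0.124, 0.001, -0.0]
wrist_force: [-2.8, 0.2, 8.1]
grip_width: 0.0579
gripper_force: 65.4
```

It is in contact at z=0.121, as expected (0.083 + 0.038). Releasing and raising.

```bash
python3 -m creep '[{"dx":0,"dy":0,"dz":0,"ax":0,"ay":0,"az":0,"fingers":-1},{"dx":0,"dy":0,"dz":0,"ax":0,"ay":0,"az":0,"fingers":-1},{"dx":0,"dy":0,"dz":0,"ax":0,"ay":0,"az":0,"fingers":-1},{"dx":0,"dy":0,"dz":0,"ax":0,"ay":0,"az":0,"fingers":-1},{"dx":0,"dy":0,"dz":0,"ax":0,"ay":0,"az":0,"fingers":-1},{"dx":0,"dy":0,"dz":0,"ax":0,"ay":0,"az":0,"fingers":-1},{"dx":0,"dy":0,"dz":-0.1,"ax":0,"ay":0,"az":0,"fingers":-1},{"dx":0,"dy":0,"dz":-0.25,"ax":0,"ay":0,"az":0,"fingers":-1},{"dx":0,"dy":0,"dz":-0.4,"ax":0,"ay":0,"az":0,"fingers":-1},{"dx":0,"dy":0,"dz":-0.55,"ax":0,"ay":0,"az":0,"fingers":1},{"dx":0,"dy":0,"dz":-0.55,"ax":0,"ay":0,"az":0,"fingers":1}]'
python3 - <<'E'
from h import *
from scipy.optimize import least_squares as L
go(.5678,.0128,.285)
s=cam("side");np.savez("s4.npz",**s);w=pts(s);z=w[...,2];hsv=cv2.cvtColor(s["frame"],cv2.COLOR_BGR2HSV)
cv2.imwrite("pics/s4.png",cv2.resize(s["frame"][130:330,180:400],(660,600)))
m=(abs(w[...,0]-.507)<.05)&(abs(w[...,1]-.16)<.05)
for a,b in((.05,.09),(.09,.135)):
    p=w[m&(z>a)&(z<b)];r=L(lambda q:np.hypot(p[:,0]-q[0],p[:,1]-q[1])-.03,[.505,.158],loss="soft_l1",f_scale=.002);print("roll",len(p),r.x)
p=w[m&(z>.135)&(z<.165)];print("top z",np.percentile(p[:,2],[50,90,99]))
org=(hsv[...,0]<14)&(hsv[...,1]>190)&(hsv[...,2]>90)&(abs(w[...,0]-.585)<.05)&(abs(w[...,1]-.06)<.05)&(z>.094)
print("grip",np.median(w[org],0))
E
```

```text
time: 7.7
position: [0.5118, 0.16, 0.2927]
orientation: [0.992, 0.124, 0.006, -0.001]
wrist_force: [1.7, 0.2, -0.1]
grip_width: 0.0592
gripper_force: 0.0
t 7.7 pos [0.5118 0.16   0.2927] F [ 1.7  0.2 -0.1] w 0.059178559120417216 rows d [0.0601 0.5215 0.0266] toolx yaw deg 14.201243397133629
roll 331 [0.50828045 0.16384854]
roll 403 [0.50828682 0.163848  ]
top z [0.14741515 0.15023387 0.15271001]
grip [0.58581987 0.06162594 0.09819839]
```

View pics/s4.png

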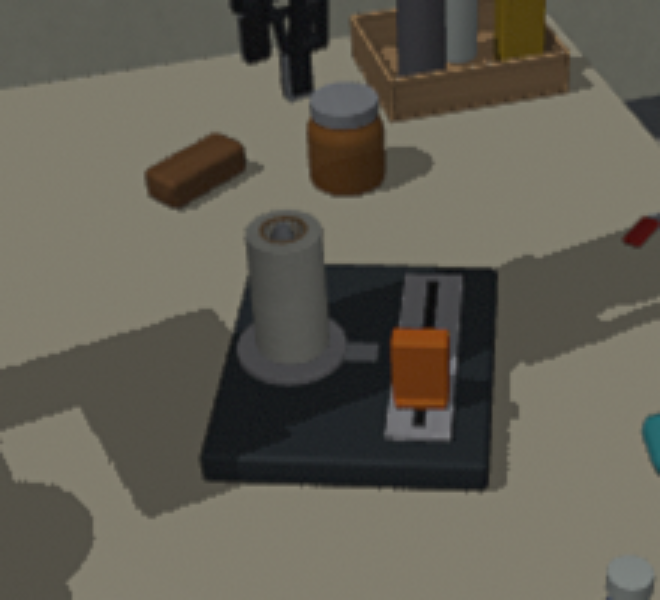

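Roll seated: upright, top at z≈0.148, with the spindle centred in the bore at (283,232). Next is the brake.

Run:
```python
from h import *
o=get_obs();print(np.round(o["joint_pos"],3),o["grip_width"])
u=np.array([.357,.934]);p=np.array([.586,.0605])-u*.045;print(p);go(*p,.29)
go(*p,.285)
```

```text
[ 0.207 -0.067  1.619  0.     1.581  1.53 ] 0.05152388316436517
[0.569935 0.01847 ]
t 7.75 pos [0.5107 0.1598 0.2889] F [ 0.5  0.5 -0.8] w 0.05152388316436517 rows d [ 0.0758  0.505  -0.0029] toolx yaw deg 14.199866142272374
t 7.75 pos [0.5107 0.1598 0.2889] F [ 0.5  0.5 -0.8] w 0.05152388316436517 rows d [0.0757 0.505  0.0138] toolx yaw deg 14.199866142272374
```

```bash
python3 -m creep '[{"dx":0.08,"dy":0.5,"dz":0,"ax":0,"ay":0,"az":-0.305,"fingers":1},{"dx":0.08,"dy":0.5,"dz":0,"ax":0,"ay":0,"az":-0.305,"fingers":1},{"dx":0.08,"dy":0.5,"dz":0,"ax":0,"ay":0,"az":-0.305,"fingers":1},{"dx":0.08,"dy":0.5,"dz":0,"ax":0,"ay":0,"az":-0.305,"fingers":1},{"dx":0.08,"dy":0.5,"dz":0,"ax":0,"ay":0,"az":-0.305,"fingers":1},{"dx":0.08,"dy":0.5,"dz":0,"ax":0,"ay":0,"az":-0.305,"fingers":1},{"dx":0.08,"dy":0.5,"dz":0,"ax":0,"ay":0,"az":-0.305,"fingers":1},{"dx":0.08,"dy":0.5,"dz":0,"ax":0,"ay":0,"az":-0.305,"fingers":1},{"dx":0.08,"dy":0.5,"dz":0,"ax":0,"ay":0,"az":-0.305,"fingers":1}]'
python3 - <<'E'
from h import *
go(.56994,.01847,.085)
E
```

```text
time: 8.65
position: [0.5683, 0.0198, 0.283]
orientation: [0.824, 0.566, -0.001, -0.001]
wrist_force: [-1.1, 0.1, 0.6]
grip_width: -0.0
gripper_force: 0.0
t 8.65 pos [0.5683 0.0198 0.283 ] F [-1.1  0.1  0.6] w -5.588911699084789e-07 rows d [-0.0018  0.0079  0.6601] toolx yaw deg 68.93027336743076
```

```bash
python3 -m creep '[{"dx":0,"dy":0.005,"dz":0.15,"ax":0,"ay":0,"az":0,"fingers":1},{"dx":0,"dy":0.005,"dz":0.3,"ax":0,"ay":0,"az":0,"fingers":1},{"dx":0,"dy":0.005,"dz":0.45,"ax":0,"ay":0,"az":0,"fingers":1},{"dx":0,"dy":0.005,"dz":0.58,"ax":0,"ay":0,"az":0,"fingers":1},{"dx":0,"dy":0.005,"dz":0.66,"ax":0,"ay":0,"az":0,"fingers":1},{"dx":0.03,"dy":0.005,"dz":0.66,"ax":0,"ay":0,"az":0,"fingers":1},{"dx":0.05,"dy":0.005,"dz":0.66,"ax":0,"ay":0,"az":0,"fingers":1},{"dx":0.055,"dy":0.005,"dz":0.66,"ax":0,"ay":0,"az":0,"fingers":1},{"dx":0.06,"dy":0.005,"dz":0.66,"ax":0,"ay":0,"az":0,"fingers":1},{"dx":0.065,"dy":0.005,"dz":0.66,"ax":0,"ay":0,"az":0,"fingers":1},{"dx":0.07,"dy":0.005,"dz":0.66,"ax":0,"ay":0,"az":0,"fingers":1},{"dx":0.075,"dy":0.005,"dz":0.66,"ax":0,"ay":0,"az":0,"fingers":1},{"dx":0.08,"dy":0.005,"dz":0.66,"ax":0,"ay":0,"az":0,"fingers":1},{"dx":0.085,"dy":0.005,"dz":0.66,"ax":0,"ay":0,"az":0,"fingers":1}]'
cat > f.py <<'E'
from h import *
o=get_obs();R=Ro.from_quat(o["orientation"]);u=np.array([.357,.934,0])
print("t",round(o["time"],2),"along u from grip start",round(float((o["position"]-[.586,.0605,0])@u),4),"F.u",round(float(o["wrist_force"]@u),1))
E
python3 f.py
```

```text
time: 10.05
position: [0.5792, 0.0431, 0.0863]
orientation: [0.824, 0.567, -0.0, -0.0]
wrist_force: [1.0, 0.0, -0.5]
grip_width: -0.0
gripper_force: 0.0
t 10.05 along u from grip start -0.0187 F.u 0.4
```

```bash
python3 -m creep '[{"dx":0.007,"dy":0,"dz":0,"ax":0,"ay":0,"az":0,"fingers":1},{"dx":0.014,"dy":0,"dz":0,"ax":0,"ay":0,"az":0,"fingers":1},{"dx":0.021,"dy":0,"dz":0,"ax":0,"ay":0,"az":0,"fingers":1},{"dx":0.028,"dy":0,"dz":0,"ax":0,"ay":0,"az":0,"fingers":1},{"dx":0.035,"dy":0,"dz":0,"ax":0,"ay":0,"az":0,"fingers":1},{"dx":0.042,"dy":0,"dz":0,"ax":0,"ay":0,"az":0,"fingers":1}]'; python3 f.py
python3 -m creep '[{"dx":0.007,"dy":0,"dz":0,"ax":0,"ay":0,"az":0,"fingers":1},{"dx":0.014,"dy":0,"dz":0,"ax":0,"ay":0,"az":0,"fingers":1},{"dx":0.021,"dy":0,"dz":0,"ax":0,"ay":0,"az":0,"fingers":1},{"dx":0.028,"dy":0,"dz":0,"ax":0,"ay":0,"az":0,"fingers":1},{"dx":0.035,"dy":0,"dz":0,"ax":0,"ay":0,"az":0,"fingers":1},{"dx":0.042,"dy":0,"dz":0,"ax":0,"ay":0,"az":0,"fingers":1}]'; python3 f.py
```

```text
time: 10.65
position: [0.5832, 0.0535, 0.0863]
orientation: [0.824, 0.567, -0.001, 0.0]
wrist_force: [-4.2, -7.4, 4.0]
grip_width: 0.0
gripper_force: 4.1
t 10.65 along u from grip start -0.0076 F.u -8.4
time: 11.25
position: [0.5877, 0.0652, 0.0863]
orientation: [0.824, 0.567, -0.001, 0.0]
wrist_force: [-4.6, -7.6, 4.4]
grip_width: 0.0002
gripper_force: 4.1
t 11.25 along u from grip start 0.0051 F.u -8.8
```

```bash
python3 -m creep '[{"dx":0.007,"dy":0,"dz":0,"ax":0,"ay":0,"az":0,"fingers":1},{"dx":0.014,"dy":0,"dz":0,"ax":0,"ay":0,"az":0,"fingers":1},{"dx":0.021,"dy":0,"dz":0,"ax":0,"ay":0,"az":0,"fingers":1},{"dx":0.028,"dy":0,"dz":0,"ax":0,"ay":0,"az":0,"fingers":1},{"dx":0.035,"dy":0,"dz":0,"ax":0,"ay":0,"az":0,"fingers":1},{"dx":0.042,"dy":0,"dz":0,"ax":0,"ay":0,"az":0,"fingers":1},{"dx":0.049,"dy":0,"dz":0,"ax":0,"ay":0,"az":0,"fingers":1},{"dx":0.056,"dy":0,"dz":0,"ax":0,"ay":0,"az":0,"fingers":1},{"dx":0.063,"dy":0,"dz":0,"ax":0,"ay":0,"az":0,"fingers":1},{"dx":0.07,"dy":0,"dz":0,"ax":0,"ay":0,"az":0,"fingers":1}]'; python3 f.py
python3 -m creep '[{"dx":0.004,"dy":0,"dz":0,"ax":0,"ay":0,"az":0,"fingers":1},{"dx":0.007,"dy":0,"dz":0,"ax":0,"ay":0,"az":0,"fingers":1},{"dx":0.01,"dy":0,"dz":0,"ax":0,"ay":0,"az":0,"fingers":1}]'; python3 f.py
```

```text
time: 12.25
position: [0.5952, 0.0848, 0.0863]
orientation: [0.824, 0.567, -0.001, 0.0]
wrist_force: [-3.8, -7.1, 3.5]
grip_width: -0.0002
gripper_force: 4.1
t 12.25 along u from grip start 0.026 F.u -8.0
time: 12.55
position: [0.5963, 0.0876, 0.0863]
orientation: [0.824, 0.567, -0.001, 0.001]
wrist_force: [-3.2, -6.1, 4.6]
grip_width: -0.0
gripper_force: 4.0
t 12.55 along u from grip start 0.029 F.u -6.9
```

```bash
echo 'import sys;sys.exit(abs(o["wrist_force"]@u)>15)' >> f.py
python3 -m creep '[{"dx":0.004,"dy":0,"dz":0,"ax":0,"ay":0,"az":0,"fingers":1},{"dx":0.007,"dy":0,"dz":0,"ax":0,"ay":0,"az":0,"fingers":1}]' >/dev/null; python3 f.py && python3 -m creep '[{"dx":0.004,"dy":0,"dz":0,"ax":0,"ay":0,"az":0,"fingers":1},{"dx":0.007,"dy":0,"dz":0,"ax":0,"ay":0,"az":0,"fingers":1}]' >/dev/null; python3 f.py && python3 -m creep '[{"dx":0.004,"dy":0,"dz":0,"ax":0,"ay":0,"az":0,"fingers":1},{"dx":0.007,"dy":0,"dz":0,"ax":0,"ay":0,"az":0,"fingers":1}]' >/dev/null; python3 f.py && python3 -m creep '[{"dx":0.004,"dy":0,"dz":0,"ax":0,"ay":0,"az":0,"fingers":1},{"dx":0.007,"dy":0,"dz":0,"ax":0,"ay":0,"az":0,"fingers":1}]' >/dev/null; python3 f.py && python3 -m creep '[{"dx":0.004,"dy":0,"dz":0,"ax":0,"ay":0,"az":0,"fingers":1},{"dx":0.007,"dy":0,"dz":0,"ax":0,"ay":0,"az":0,"fingers":1}]' >/dev/null; python3 f.py
```

```text
t 12.75 along u from grip start 0.0311 F.u -8.6
t 12.75 along u from grip start 0.0311 F.u -8.6
t 12.75 along u from grip start 0.0311 F.u -8.6
t 12.75 along u from grip start 0.0311 F.u -8.6
t 12.75 along u from grip start 0.0311 F.u -8.6False
False
False
False
False
```

```bash
sed -i 's/sys.exit(abs(.*$/sys.exit(int(abs(o["wrist_force"]@u)>15))/' f.py
python3 -m creep '[{"dx":0.004,"dy":0,"dz":0,"ax":0,"ay":0,"az":0,"fingers":1},{"dx":0.007,"dy":0,"dz":0,"ax":0,"ay":0,"az":0,"fingers":1}]' >/dev/null; python3 f.py && python3 -m creep '[{"dx":0.004,"dy":0,"dz":0,"ax":0,"ay":0,"az":0,"fingers":1},{"dx":0.007,"dy":0,"dz":0,"ax":0,"ay":0,"az":0,"fingers":1}]' >/dev/null && python3 f.py && python3 -m creep '[{"dx":0.004,"dy":0,"dz":0,"ax":0,"ay":0,"az":0,"fingers":1},{"dx":0.007,"dy":0,"dz":0,"ax":0,"ay":0,"az":0,"fingers":1}]' >/dev/null && python3 f.py && python3 -m creep '[{"dx":0.004,"dy":0,"dz":0,"ax":0,"ay":0,"az":0,"fingers":1},{"dx":0.007,"dy":0,"dz":0,"ax":0,"ay":0,"az":0,"fingers":1}]' >/dev/null && python3 f.py && python3 -m creep '[{"dx":0.004,"dy":0,"dz":0,"ax":0,"ay":0,"az":0,"fingers":1},{"dx":0.007,"dy":0,"dz":0,"ax":0,"ay":0,"az":0,"fingers":1}]' >/dev/null && python3 f.py
```

```text
t 12.95 along u from grip start 0.0332 F.u -8.3
t 13.15 along u from grip start 0.0353 F.u -7.8
t 13.35 along u from grip start 0.0374 F.u -8.6
t 13.55 along u from grip start 0.0395 F.u -8.5
t 13.75 along u from grip start 0.0416 F.u -7.4
```

```bash
python3 -m creep '[{"dx":0.004,"dy":0,"dz":0,"ax":0,"ay":0,"az":0,"fingers":1},{"dx":0.007,"dy":0,"dz":0,"ax":0,"ay":0,"az":0,"fingers":1}]' >/dev/null; python3 f.py && python3 -m creep '[{"dx":0.004,"dy":0,"dz":0,"ax":0,"ay":0,"az":0,"fingers":1},{"dx":0.007,"dy":0,"dz":0,"ax":0,"ay":0,"az":0,"fingers":1}]' >/dev/null && python3 f.py && python3 -m creep '[{"dx":0.004,"dy":0,"dz":0,"ax":0,"ay":0,"az":0,"fingers":1},{"dx":0.007,"dy":0,"dz":0,"ax":0,"ay":0,"az":0,"fingers":1}]' >/dev/null && python3 f.py && python3 -m creep '[{"dx":0.004,"dy":0,"dz":0,"ax":0,"ay":0,"az":0,"fingers":1},{"dx":0.007,"dy":0,"dz":0,"ax":0,"ay":0,"az":0,"fingers":1}]' >/dev/null && python3 f.py && python3 -m creep '[{"dx":0.004,"dy":0,"dz":0,"ax":0,"ay":0,"az":0,"fingers":1},{"dx":0.007,"dy":0,"dz":0,"ax":0,"ay":0,"az":0,"fingers":1}]' >/dev/null && python3 f.py && python3 -m creep '[{"dx":0.004,"dy":0,"dz":0,"ax":0,"ay":0,"az":0,"fingers":1},{"dx":0.007,"dy":0,"dz":0,"ax":0,"ay":0,"az":0,"fingers":1}]' >/dev/null && python3 f.py && python3 -m creep '[{"dx":0.004,"dy":0,"dz":0,"ax":0,"ay":0,"az":0,"fingers":1},{"dx":0.007,"dy":0,"dz":0,"ax":0,"ay":0,"az":0,"fingers":1}]' >/dev/null && python3 f.py && python3 -m creep '[{"dx":0.004,"dy":0,"dz":0,"ax":0,"ay":0,"az":0,"fingers":1},{"dx":0.007,"dy":0,"dz":0,"ax":0,"ay":0,"az":0,"fingers":1}]' >/dev/null && python3 f.py
```

```text
t 13.95 along u from grip start 0.0437 F.u -7.3
t 14.15 along u from grip start 0.0458 F.u -8.5
t 14.35 along u from grip start 0.0479 F.u -7.6
t 14.55 along u from grip start 0.05 F.u -8.0
t 14.75 along u from grip start 0.0521 F.u -8.2
t 14.95 along u from grip start 0.0542 F.u -8.7
t 15.15 along u from grip start 0.0563 F.u -8.6
t 15.35 along u from grip start 0.0584 F.u -8.6
```

```bash
python3 -m creep '[{"dx":0.004,"dy":0,"dz":0,"ax":0,"ay":0,"az":0,"fingers":1},{"dx":0.007,"dy":0,"dz":0,"ax":0,"ay":0,"az":0,"fingers":1}]' >/dev/null; python3 f.py && python3 -m creep '[{"dx":0.004,"dy":0,"dz":0,"ax":0,"ay":0,"az":0,"fingers":1},{"dx":0.007,"dy":0,"dz":0,"ax":0,"ay":0,"az":0,"fingers":1}]' >/dev/null && python3 f.py && python3 -m creep '[{"dx":0.004,"dy":0,"dz":0,"ax":0,"ay":0,"az":0,"fingers":1},{"dx":0.007,"dy":0,"dz":0,"ax":0,"ay":0,"az":0,"fingers":1}]' >/dev/null && python3 f.py && python3 -m creep '[{"dx":0.004,"dy":0,"dz":0,"ax":0,"ay":0,"az":0,"fingers":1},{"dx":0.007,"dy":0,"dz":0,"ax":0,"ay":0,"az":0,"fingers":1}]' >/dev/null && python3 f.py && python3 -m creep '[{"dx":0.004,"dy":0,"dz":0,"ax":0,"ay":0,"az":0,"fingers":1},{"dx":0.007,"dy":0,"dz":0,"ax":0,"ay":0,"az":0,"fingers":1}]' >/dev/null && python3 f.py && python3 -m creep '[{"dx":0.004,"dy":0,"dz":0,"ax":0,"ay":0,"az":0,"fingers":1},{"dx":0.007,"dy":0,"dz":0,"ax":0,"ay":0,"az":0,"fingers":1}]' >/dev/null && python3 f.py && python3 -m creep '[{"dx":0.004,"dy":0,"dz":0,"ax":0,"ay":0,"az":0,"fingers":1},{"dx":0.007,"dy":0,"dz":0,"ax":0,"ay":0,"az":0,"fingers":1}]' >/dev/null && python3 f.py && python3 -m creep '[{"dx":0.004,"dy":0,"dz":0,"ax":0,"ay":0,"az":0,"fingers":1},{"dx":0.007,"dy":0,"dz":0,"ax":0,"ay":0,"az":0,"fingers":1}]' >/dev/null && python3 f.py
```

```text
t 15.55 along u from grip start 0.0605 F.u -7.7
t 15.75 along u from grip start 0.0625 F.u -9.4
t 15.95 along u from grip start 0.0643 F.u -9.8
t 16.15 along u from grip start 0.0662 F.u -12.0
t 16.35 along u from grip start 0.0681 F.u -12.7
t 16.55 along u from grip start 0.069 F.u -20.9
```

The keeper was met at about 0.062 and the force jumped to 21 N at 0.069, so the grip is against the stop. I'll hold briefly, then back off, rise and check.

```bash
python3 -m creep '[{"dx":0.001,"dy":0,"dz":0,"ax":0,"ay":0,"az":0,"fingers":1},{"dx":0.001,"dy":0,"dz":0,"ax":0,"ay":0,"az":0,"fingers":1},{"dx":0.001,"dy":0,"dz":0,"ax":0,"ay":0,"az":0,"fingers":1}]' >/dev/null; python3 f.py; python3 -m creep '[{"dx":-0.01,"dy":0,"dz":0,"ax":0,"ay":0,"az":0,"fingers":1},{"dx":-0.04,"dy":0,"dz":0,"ax":0,"ay":0,"az":0,"fingers":1},{"dx":-0.1,"dy":0,"dz":0,"ax":0,"ay":0,"az":0,"fingers":1},{"dx":-0.1,"dy":0,"dz":-0.1,"ax":0,"ay":0,"az":0,"fingers":1},{"dx":-0.1,"dy":0,"dz":-0.25,"ax":0,"ay":0,"az":0,"fingers":1},{"dx":-0.1,"dy":0,"dz":-0.4,"ax":0,"ay":0,"az":0,"fingers":1},{"dx":-0.1,"dy":0,"dz":-0.55,"ax":0,"ay":0,"az":0,"fingers":1},{"dx":-0.2,"dy":0,"dz":-0.7,"ax":0,"ay":0,"az":0,"fingers":1},{"dx":-0.35,"dy":0,"dz":-0.7,"ax":0,"ay":0,"az":0,"fingers":1},{"dx":-0.35,"dy":0,"dz":-0.7,"ax":0,"ay":0,"az":0,"fingers":1}]'
python3 - <<'E'
from h import *
s=cam("side");w=pts(s);z=w[...,2];hsv=cv2.cvtColor(s["frame"],cv2.COLOR_BGR2HSV)
cv2.imwrite("pics/s5.png",cv2.resize(s["frame"][130:330,180:400],(660,600)))
org=(hsv[...,0]<14)&(hsv[...,1]>190)&(hsv[...,2]>90)&(abs(w[...,0]-.61)<.06)&(abs(w[...,1]-.14)<.06)&(z>.094)
g=np.median(w[org],0);print("grip",g,"moved",(g[:2]-[.5858,.0616])@[.357,.934])
m=(abs(w[...,0]-.507)<.05)&(abs(w[...,1]-.16)<.05)&(z>.135)&(z<.165);print(np.percentile(z[m],[50,99]))
E
```

```text
t 16.85 along u from grip start 0.069 F.u -18.2
time: 17.85
position: [0.574, 0.0256, 0.2992]
orientation: [0.825, 0.566, 0.001, 0.002]
wrist_force: [0.3, 0.6, -0.5]
grip_width: 0.0002
gripper_force: 0.0
grip [0.61845211 0.13793354 0.09840264] moved 0.08295232974998847
[0.14743009 0.15344049]
```

View pics/s5.png

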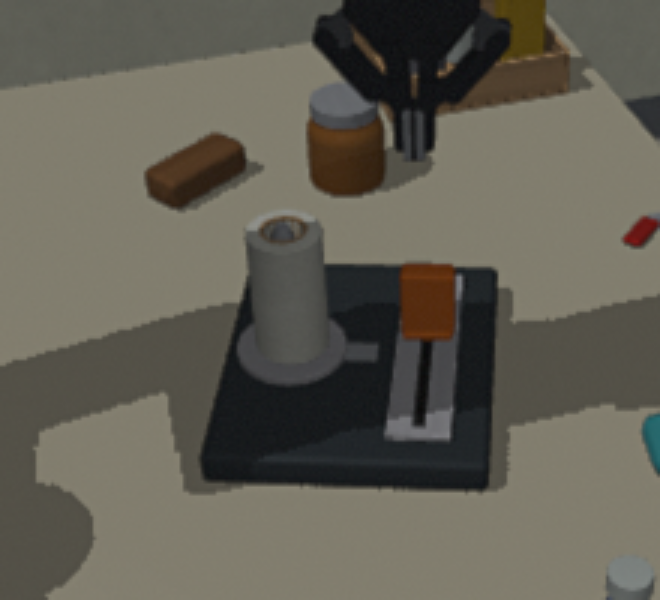

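The grip now sits at the far end at (428,300), the roll is still seated at (285,290), and the holder outline is unchanged. Handing in.

```bash
python3 -c "
from station import ticket
print(ticket.close_job())"
```

```text
the job is handed in; nothing more can be done
None
```

The job is handed in: the roll is seated on the turntable, and the brake grip was pushed through its keeper until the stop was felt at about 20 N. The final picture shows the holder unmoved; no pass/fail verdict came back.

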